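Push the portable disk through the guide posts into its backup dock

TASK

Push the blue portable disk along the desk, through the narrow gap between the two guide posts of the backup dock, until its short end is fully home and square against the stop at the back. Only push it, gently, with the fingers: do not pinch, lift or tip it, and leave the mug, the tape roll and the USB stick where they are.

Things in the scene. Friction and masses are not known exactly. Their poses are not given: they have to be found in the camera images.
- portable_disk: dark blue flat portable disk, 108 mm long (its x) by 68 mm wide (its y) by 13 mm thick, about 0.15 kg, loose and lying flat on the desk; origin at the centre of its underside. It may go in with either short end first
- dock: grey dock fixed to the desk: stop block 118 mm wide, 30 deep, 34 high; two rails 6 mm high, 83 mm apart inside, run from it along the desk to two black round posts. No floor: the disk slides on the desk. Origin at desk level, middle of the stop face that the disk must touch; x points into the stop (direction of pushing), y across, z up. Fully home, the disk's origin is at x = -54 mm, y = 0
- gate (a point): point at desk level midway between the two guide posts, at x = -118 mm in the dock's frame. The posts are 24 mm in diameter, 31 mm high, centred 48.5 mm to either side: the gap is 73 mm. When the disk is home its tail lies 10 mm past this point, so the pushing fingers end between the posts: keep them (nearly) shut, less than 65 mm across
- mug: striped white mug, 86 mm in diameter (120 mm with the handle) and 90 mm high, loose; stands beside the dock; origin under its middle; not to be moved
- tape_roll: dark roll of tape, 55 mm in diameter, 19 mm high, lying loose beside the dock; origin under its centre; not to be moved
- usb_stick: orange USB stick 56 x 18 x 8 mm, lying loose beside the stop block; origin under its centre; not to be moved
Not all that is in view belongs to the job. Of the things that look like the dock, take the one that is farthest from the robot's base at the start.

How it is judged:
By the outcome, as a careful person would: the job done as asked, in the order asked, and still so for the second after the job is handed in, with the robot touching nothing.
It also fails if it takes over 72 s, if anything falls off the work surface, if the arm or the gripper's body presses on something with over 40 N, if the wrist force passes 120 N, or if a joint passes its speed limit or range.

ROBOT

A 6-joint arm with a two-finger parallel gripper is mounted at the origin on a cart in front of the work surface, level with it; the furniture and walls round the work are solid. World frame = base frame: x ahead of the robot, y to its left, z up, the work surface at z = 0. Lengths are in m, angles in rad, forces in N, time in s.
With the tool pointing down it reaches from about 0.35 to 0.775 m from the base axis. Payload 7.3 kg.
Tool frame: the origin (TCP) lies at the very end of the fingers, on their centre line; the grasp point (between the pads) lies 19 mm behind it; z points along the fingers, y is the line along which they close (so a half turn about z gives the same grasp; the last joint's range is limited). The gripper opens to 92 mm and grips with 3 to 60 N. Pads are 19 mm wide; open, the fingers measure 130 mm over their backs; the gripper's body (75 mm by 190 mm) begins 47 mm behind the grasp point.
Start: joints at [1.19, 0.342, 1.524, -0, 1.275, -0.146], TCP at [0.122, 0.511, 0.227] pointing down, gripper open.
Joint ranges: [-2.53, 2.53], [-0.77, 2.02], [0.04, 2.7], [-1, 4.14], [0.28, 2.66], [-3.11, 3.11]. Speed limits (rad/s): [2.57, 2.57, 3.14, 3.14, 3.14, 3.14].

INTERFACE

Orientations are given as [roll, pitch, yaw] about the fixed x, y, z axes, in that order (R = Rz(yaw) Ry(pitch) Rx(roll)).
In Python, from cell import robot, read_camera, get_calibration gives the robot as it stands. The module is installed in compiled form; this text tells all that it offers.
- The arm moves only by the tool send_rows, never from a script. Its argument "plan" is a list of rows, each a list of 2 entries, a list of its own where there are three numbers: the shift along the tool's x, y, z as a fraction of full scale, then the turn, a rotation vector about the tool's x, y, z as a fraction of full scale. A call has exactly 10 rows; each row shifts and turns the commanded pose from where the row before left it, along the tool's axes as they then stand; what a row does not reach is not made up. Full scale, the value 1, is 0.025 m for a shift and 90 degrees for a turn. A row lasts 1/8 s, in which the tool goes at most 62.5 mm and 10.7 degrees, less where a joint would pass 70% of its speed; a pose out of reach is approached as far as the arm can. A call with a number of a shift or a turn outside -1 to 1 is refused whole. A call with a gripper value outside its range is refused whole. "gripper" is the opening, from -1 (shut) to 1 (fully open), so that 0 is half open, set as the call begins (left out, the last holds). The fingers move at their own pace and stop on an object; "force" is the grip in N (left out, the last holds). Time passes only in rows, so rows that do not move let the fingers close, or fill a call up. It gives the time, the measured TCP pose, the force, the opening and the grip force at its end, in the units of the state.
- robot.observe(): the state, without advancing time (a new reading comes with each control period).
- read_camera(name): name is "side" or "top" or "wrist"; returns (picture, depth): 420x560x3 uint8, blue, green, red; 420x560 float32, m along the optical axis (not along the pixel's ray), 0 where there is no reading.
- get_calibration(name): a dict with "intrinsics" (3x3 intrinsics, pixels), "rvec" (rotation vector, rad) and "tvec" (3), from world to camera coordinates, as OpenCV has them. Camera axes: x right, y down, z forward; pixel columns grow to the right and rows downward; lengths in m; the calibration is good to about 2 mm. A picture is of the moment at which its call begins: read the wrist's pose just before it. get_calibration takes no time and is no camera call; for the wrist camera it gives the pose at the moment of the call.
- robot.hand_in(): hands the job in; it is judged then, once.
The state is a dict: "time": time; "qpos": joint angles; "qvel": joint speeds; "joint_efforts": joint torques, N m; "tool_pos": TCP position; "tool_rot": TCP orientation; "contact_force": force on the tool from outside, world axes, zero at the start; "torque": the same for the moment, N m; "opening": finger opening in m; "grip_force": force on a finger pad.
Only numpy, scipy, OpenCV 4.12 (cv2) and the standard library are available. Lean on these libraries where they do the work, as an engineer would, in place of code of your own. Each camera call takes 0.05 s, during which the arm holds its last target. There are 200 camera calls.

## Working session

There is one attempt and no reset: what is moved stays moved. The work goes in short steps, Python scripts to look and compute and a tool call to move; the robot and the scene stay as the last step left them, time stands still between calls to the robot, and variables do not carry over. Pictures are saved under pics/ and viewed, at most 10 in all, crops included, and the job is handed in when it is done.

Besides the shell and the picture viewer there is one more tool, called after "Request:" in YAML: its name, and indented under it one key for each argument. send_rows: Moves the arm, as the interface text tells. Shift numbers are shares of 0.025 m and turn numbers shares of 90 degrees, none past 1 either way. Its arguments: {"type":"object","properties":{"plan":{"type":"array"},"gripper":{"type":"number"},"force":{"type":"number"}},"required":["plan"]}

```bash
mkdir -p pics
python3 - <<'E'
from cell import robot, read_camera, get_calibration
import cv2,numpy as np
s=robot.observe();print(s)
for n in("top","side"):
    p,d=read_camera(n);cv2.imwrite(f"pics/{n}0.png",p);np.save(f"{n}0.npy",d);print(n,get_calibration(n))
E
```

```text
{'time': 0.0, 'qpos': array([ 1.19004308e+00,  3.42707997e-01,  1.52503757e+00, -5.01162245e-07,
        1.27539546e+00, -1.45970087e-01]), 'qvel': array([ 7.37701834e-05, -2.18119086e-04,  1.89512375e-03, -1.30325108e-04,
       -2.18357814e-04,  2.38065170e-04]), 'joint_efforts': array([ 1.42017914e-03, -4.31245959e+01, -2.44210839e+01,  7.17996550e-02,
        5.60716668e-02, -1.13749738e-04]), 'tool_pos': array([0.12193873, 0.51021471, 0.22604543]), 'tool_rot': array([-3.14006068e+00, -2.24740254e-04,  2.90680947e+00]), 'contact_force': array([-0.36667271,  0.05469999,  0.68894901]), 'torque': array([ 0.06507035, -0.01561029,  0.01484123]), 'grip_force': 0.0, 'opening': 0.09139236409815896}
top {'intrinsics': array([[459.15528199,   0.        , 274.24399885],
       [  0.        , 459.15528199, 210.41482759],
       [  0.        ,   0.        ,   1.        ]]), 'rvec': array([ 2.17910211, -2.17272164,  0.12139199]), 'tvec': array([0.02494238, 0.60709394, 0.99278588])}
side {'intrinsics': array([[478.42815509,   0.        , 275.84551205],
       [  0.        , 478.42815509, 207.34024306],
       [  0.        ,   0.        ,   1.        ]]), 'rvec': array([ 0.05146323, -2.71394723,  1.52850441]), 'tvec': array([0.57305642, 0.02182256, 1.04928685])}
```

View pics/top0.png

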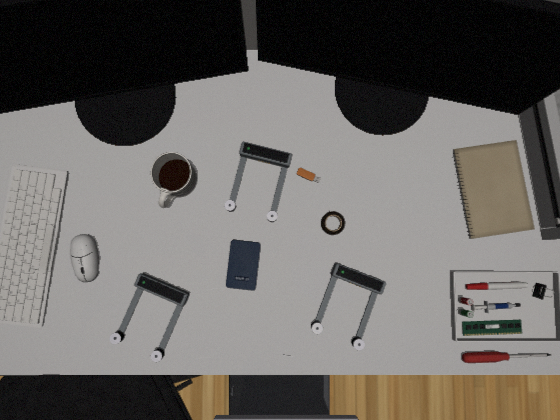

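View pics/side0.png

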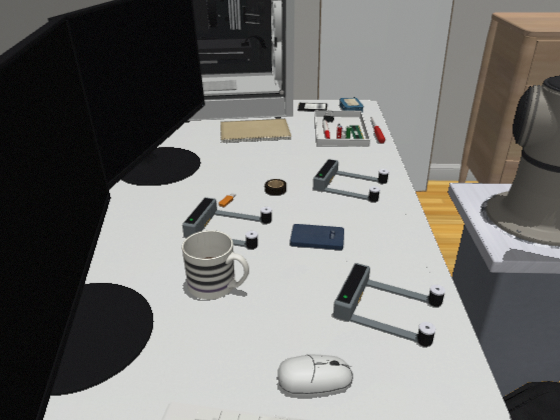

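The top view shows the target dock (farthest from the base): stop block at about (266,155), posts at (230,205) and (272,216). The disk is at (243,265), the mug at (172,175), the tape at (333,222) and the USB stick at (308,175). The other two docks are decoys.

```bash
cat > h.py <<'E'
import cv2,numpy as np
from cell import robot, read_camera, get_calibration
def toworld(c,uv,z):
    R,_=cv2.Rodrigues(c["rvec"]);t=c["tvec"];o=-R.T@t
    uv=np.atleast_2d(uv).astype(float)
    r=np.c_[uv,np.ones(len(uv))]@np.linalg.inv(c["intrinsics"]).T@R
    return o+r*((z-o[2])/r[:,2])[:,None]
def proj(c,P):
    return cv2.projectPoints(np.atleast_2d(P).astype(float),c["rvec"],c["tvec"],c["intrinsics"],None)[0][:,0]
def rect(mask,c,z):
    cs=max(cv2.findContours(mask.astype(np.uint8),cv2.RETR_EXTERNAL,cv2.CHAIN_APPROX_NONE)[0],key=cv2.contourArea)
    w=toworld(c,cs[:,0],z)[:,:2].astype(np.float32)*1000
    (x,y),s,a=cv2.minAreaRect(w);return cv2.boxPoints(((x,y),s,a)),(x,y),s,a
E
python3 - <<'E'
from h import *
p=cv2.imread("pics/top0.png");c=get_calibration("top");i=p.astype(int)
roi=np.zeros(p.shape[:2],bool);roi[230:300,215:270]=1
print("disk",rect(roi&(i.sum(2)<300),c,.013)[1:])
roi[:]=0;roi[138:172,235:297]=1
print("stop",rect(roi&(i.sum(2)<300),c,.034)[1:])
print("posts",toworld(c,[[230,205],[272,216]],.031))
print("mug,tape,usb",toworld(c,[[172,175],[165,200],[333,223],[308,175]],.02))
cv2.imwrite("pics/crop0.png",cv2.resize(p[130:300,195:345],None,fx=4,fy=3.5,interpolation=cv2.INTER_CUBIC))
E
```

```text
disk ((487.17279052734375, 96.2721176147461), (68.02536010742188, 108.62118530273438), 83.76839447021484)
stop ((723.3435668945312, 48.91995620727539), (117.3473129272461, 68.0140609741211), 84.67005920410156)
posts [[0.61869248 0.12524685 0.031     ]
 [0.59443322 0.03169259 0.031     ]]
mug,tape,usb [[ 0.68768889  0.25800095  0.02      ]
 [ 0.63069351  0.27230908  0.02      ]
 [ 0.58007234 -0.1055072   0.02      ]
 [ 0.68906734 -0.04981795  0.02      ]]
```

View pics/crop0.png

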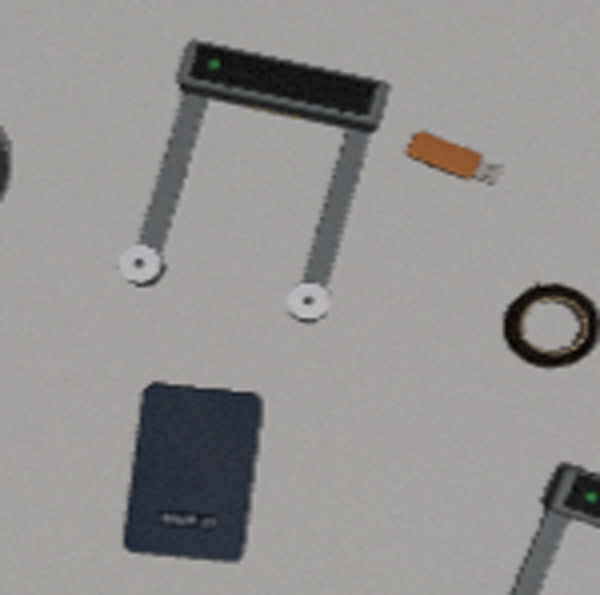

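Request:
send_rows:
  plan:
    - [[-1, -0.84, 0], [0, 0, 0]]
    - [[-1, -0.84, 0], [0, 0, 0]]
    - [[-1, -0.84, 0], [0, 0, 0]]
    - [[-1, -0.84, 0], [0, 0, 0]]
    - [[-1, -0.84, 0], [0, 0, 0]]
    - [[-1, -0.84, 0], [0, 0, 0]]
    - [[-1, -0.84, 0], [0, 0, 0]]
    - [[-1, -0.84, 0], [0, 0, 0]]
    - [[-1, -0.84, 0], [0, 0, 0]]
    - [[-1, -0.84, 0], [0, 0, 0]]
  gripper: -0.65

```text
time: 1.35
tool_pos: [0.3168, 0.2472, 0.2266]
tool_rot: [-3.141, -0.0, 2.907]
contact_force: [0.5, -0.5, -1.0]
opening: 0.0164
grip_force: 0.0
```

Request:
send_rows:
  plan:
    - [[-1, -0.84, 0], [0, 0, 0]]
    - [[-1, -0.84, 0], [0, 0, 0]]
    - [[-1, -0.84, 0], [0, 0, 0]]
    - [[-1, -0.84, 0], [0, 0, 0]]
    - [[-1, -0.84, 0], [0, 0, 0]]
    - [[-1, -0.84, 0], [0, 0, 0]]
    - [[-1, -0.84, 0], [0, 0, 0]]
    - [[-1, -0.84, 0], [0, 0, 0]]
    - [[0, 0, 0], [0, 0, 0]]
    - [[0, 0, 0], [0, 0, 0]]

```text
time: 2.6
tool_pos: [0.4712, 0.0386, 0.2264]
tool_rot: [3.141, -0.001, 2.907]
contact_force: [0.2, -0.2, 0.0]
opening: 0.0162
grip_force: 0.0
```

Run:
```python
from h import *
c=get_calibration("wrist");p,d=read_camera("wrist");cv2.imwrite("pics/w1.png",p);np.save("w1.npy",d)
print(robot.observe()["tool_pos"],robot.observe()["tool_rot"],c)
import pickle;pickle.dump(c,open("w1.pkl","wb"))
```

```text
[0.47118467 0.0388674  0.22648273] [ 3.14138799e+00 -9.79589061e-04  2.90719085e+00] {'intrinsics': array([[365.18080933,   0.        , 274.18421945],
       [  0.        , 365.18080933, 208.63412002],
       [  0.        ,   0.        ,   1.        ]]), 'rvec': array([-2.2940304 , -1.80906302, -0.24101358]), 'tvec': array([-0.14702202, -0.4680346 ,  0.27151405])}
```

View pics/w1.png

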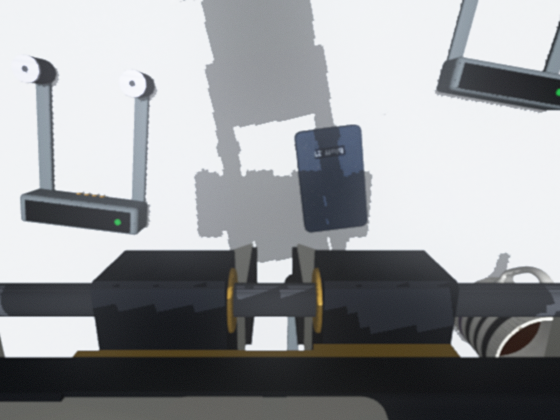

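The wrist view shows the disk at (332,178), free of the fingers. The dock at left (85,210) is a decoy; the target dock is hidden behind the gripper. I'll turn for the side push and take another look.

Request:
send_rows:
  plan:
    - [[0, 0, 0], [0, 0, 0.112]]
    - [[0, 0, 0], [0, 0, 0.112]]
    - [[0, 0, 0], [0, 0, 0.112]]
    - [[0, 0, 0], [0, 0, 0.112]]
    - [[0, 0, 0], [0, 0, 0.112]]
    - [[0, 0, 0], [0, 0, 0.112]]
    - [[0, 0, 0], [0, 0, 0.112]]
    - [[0, 0, 0], [0, 0, 0.112]]
    - [[0, 0, 0], [0, 0, 0.115]]
    - [[0, 0, 0], [0, 0, 0]]

```text
time: 3.9
tool_pos: [0.4714, 0.0391, 0.2268]
tool_rot: [-3.142, -0.0, 1.322]
contact_force: [-0.1, 0.3, 1.2]
opening: 0.0159
grip_force: 0.0
```

Run:
```python
from h import *
import pickle
c=get_calibration("wrist");p,d=read_camera("wrist");cv2.imwrite("pics/w2.png",p);np.save("w2.npy",d)
s=robot.observe();print(s["tool_pos"],s["tool_rot"])
pickle.dump(c,open("w2.pkl","wb"))
G=[.6066,.0785];print(proj(c,[[.6187,.1252,.031],[.5944,.0317,.031],[.487,.096,.013]]))
```

```text
[0.47144336 0.03895369 0.22682201] [ 3.14156512e+00 -1.42460857e-04  1.32358474e+00]
[[407.20008697  51.96552792]
 [397.11880783 159.22276645]
 [273.56984402 120.72885335]]
```

View pics/w2.png

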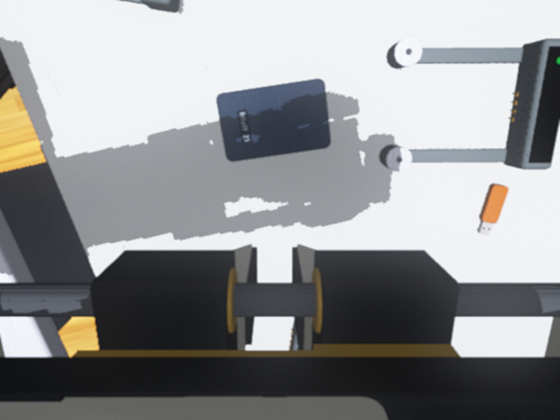

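The wrist view now shows the posts at (407,52) and (398,158), as predicted to within 1 px, with the disk at (274,120) and the stop at right. I'll refine the frame.

```bash
cat >> h.py <<'E'
G=np.array([.6066,.0785]);H=np.radians(-14.54)
def dk(P):
    e=np.array([[np.cos(H),np.sin(H)],[-np.sin(H),np.cos(H)]]);return (np.atleast_2d(P)[:,:2]-G)@e.T*1000
def wd(x,y): 
    return G+np.array([[np.cos(H),-np.sin(H)],[np.sin(H),np.cos(H)]])@np.array([x,y])/1000
E
python3 - <<'E'
from h import *
import pickle
np.set_printoptions(precision=2,suppress=True)
def cap(p,u,v,r=16):
    g=p[v-r:v+r,u-r:u+r].astype(np.uint8);return g
for f,cf,sd in (("top0",None,[(230,205),(272,216)]),("w2","w2.pkl",[(407,52),(398,158)])):
    c=pickle.load(open(cf,"rb")) if cf else get_calibration("top")
    p=cv2.imread(f"pics/{f}.png")
    print(f,"posts dk",dk(toworld(c,sd,.031)))
    if f=="w2":
        i=p.astype(int);roi=np.zeros(p.shape[:2],bool);roi[70:170,205:340]=1
        m=roi&(i.sum(2)<260)
        cs=rect(m&((i[...,0]-i[...,2])>12),c,.013);print("disk",cs[2],cs[3],dk(np.array([cs[1]])/1000))
        print("stop top edge/rails",dk(toworld(c,[(526,42),(508,163)],.034)))
        print("rail inner", dk(toworld(c,[(440,62),(515,61),(430,150),(503,149)],.006)))
    d=dk([[.48717,.09627]])
    print("disk top",d)
E
```

```text
top0 posts dk [[ -0.03  48.29]
 [ -0.03 -48.36]]
disk top [[-120.07  -12.78]]
w2 posts dk [[ -0.19  48.21]
 [  0.68 -47.17]]
disk (53.59453582763672, 105.9832763671875) 84.40196228027344 [[-119.06  -19.84]]
stop top edge/rails [[103.6   56.48]
 [106.37 -51.18]]
rail inner [[ 41.21  42.82]
 [113.91  44.04]
 [ 41.47 -42.05]
 [116.71 -40.72]]
disk top [[-120.07  -12.78]]
```

Request:
send_rows:
  plan:
    - [[0, 0, 1], [0, 0, 0]]
    - [[0, 0, 1], [0, 0, 0]]
    - [[0, 0, 1], [0, 0, 0]]
    - [[0, 0, 1], [0, 0, 0]]
    - [[0, 0, 1], [0, 0, 0]]
    - [[0, 0, 1], [0, 0, 0]]
    - [[0, 0, 1], [0, 0, 0]]
    - [[0, 0, 1], [0, 0, 0]]
    - [[0, 0, 0.5], [0, 0, 0]]
    - [[0, 0, 0.3], [0, 0, 0]]

```text
time: 5.2
tool_pos: [0.4719, 0.0385, 0.0064]
tool_rot: [-3.142, -0.0, 1.32]
contact_force: [1.1, 0.6, 0.4]
opening: 0.0159
grip_force: 0.0
```

Run:
```python
from h import *
import pickle
c=get_calibration("wrist");p,d=read_camera("wrist");cv2.imwrite("pics/w3.png",p)
s=robot.observe();print(s["tool_pos"],s["tool_rot"],dk([s["tool_pos"]]))
p2,_=read_camera("side");cv2.imwrite("pics/s3.png",p2)
cv2.imwrite("pics/m3.png",np.vstack([cv2.resize(p,(400,300)),cv2.resize(p2[120:330,150:430],(400,300))]))
```

```text
[0.4716096  0.03843569 0.0059603 ] [-3.14083649e+00  2.49096053e-05  1.31998664e+00] [[-120.60863033  -72.67128668]]
```

View pics/m3.png

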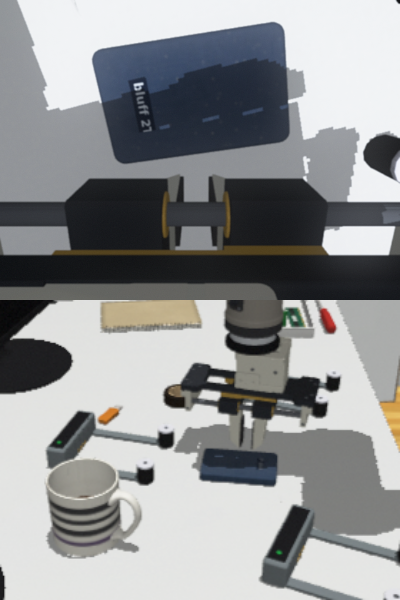

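The fingers are down, just right of the disk and not touching it; the mug and posts are clear. Now the slow side push, then back off.

Request:
send_rows:
  plan:
    - [[0.12, 0, 0], [0, 0, 0]]
    - [[0.12, 0, 0], [0, 0, 0]]
    - [[0.12, 0, 0], [0, 0, 0]]
    - [[0.12, 0, 0], [0, 0, 0]]
    - [[0.12, 0, 0], [0, 0, 0]]
    - [[0.12, 0, 0], [0, 0, 0]]
    - [[0.12, 0, 0], [0, 0, 0]]
    - [[0.12, 0, 0], [0, 0, 0]]
    - [[0.12, 0, 0], [0, 0, 0]]
    - [[0.09, 0, 0], [0, 0, 0]]

```text
time: 6.55
tool_pos: [0.4792, 0.0668, 0.0067]
tool_rot: [3.142, -0.0, 1.319]
contact_force: [-1.5, -1.1, 1.7]
opening: 0.0161
grip_force: 0.9
```

```bash
cat >> h.py <<'E'
def disk(c,p,roi):
    i=p.astype(int);m=np.zeros(p.shape[:2],bool);a,b,e,f=roi;m[a:b,e:f]=1
    r=rect(m&(i.sum(2)<300)&(i[...,0]-i[...,2]>5),c,.013)
    return r[2],r[3],dk(np.array([r[1]])/1000),dk(r[0]/1000)
E
python3 - <<'E'
from h import *
np.set_printoptions(precision=1,suppress=True)
c=get_calibration("wrist");p,d=read_camera("wrist");cv2.imwrite("pics/w4.png",p)
s=robot.observe();print(s["tool_pos"],s["tool_rot"],dk([s["tool_pos"]]))
for r in disk(c,p,(0,245,100,440)):print(r)
q,_=read_camera("top");cv2.imwrite("pics/t4.png",q)
for r in disk(get_calibration("top"),q,(225,300,215,275)):print(r)
cv2.imwrite("pics/m4.png",np.hstack([cv2.resize(p,(400,300)),cv2.resize(q[130:310,180:420],(400,300))]))
E
```

```text
[0.5 0.1 0. ] [ 3.1 -0.   1.3] [[-120.4  -43.1]]
(66.82026672363281, 106.48092651367188)
78.81898498535156
[[-117.1    2.4]]
[[-168.3  -34.1]
 [ -62.   -27.8]
 [ -65.9   38.9]
 [-172.2   32.6]]
(46.7695198059082, 19.46673583984375)
83.0439682006836
[[-73.6  16.1]]
[[-80.2  -8.4]
 [-60.9  -5.8]
 [-67.1  40.5]
 [-86.4  38. ]]
```

View pics/m4.png

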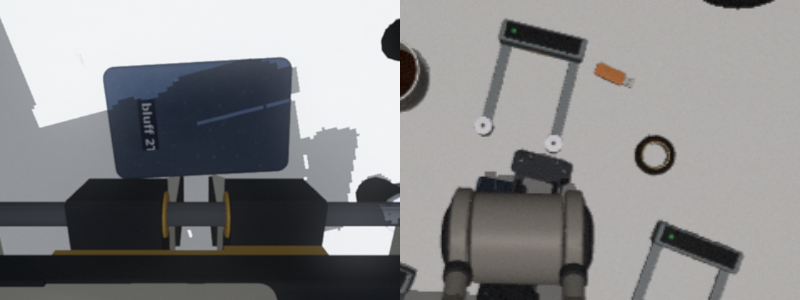

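The disk has moved left to about (-117, +2) mm from the gate in the dock's axes, with about 3° of turn left over. I'll go behind its tail with the tool flipped, so the wrist camera looks ahead into the dock.

Request:
send_rows:
  plan:
    - [[-0.6, 0, 0], [0, 0, 0]]
    - [[0, 0, -1], [0, 0, 0]]
    - [[0, 0, -0.6], [0, 0, 0]]
    - [[0.6, -0.85, 0], [0, 0, 0]]
    - [[0.6, -0.85, 0], [0, 0, 0]]
    - [[0.6, -0.85, 0], [0, 0, 0]]
    - [[0.6, -0.85, 0], [0, 0, 0]]
    - [[0, 0, 0], [0, 0, -0.111]]
    - [[0, 0, 0], [0, 0, -0.111]]
    - [[0, 0, 0], [0, 0, -0.111]]

```text
time: 7.9
tool_pos: [0.408, 0.1308, 0.0467]
tool_rot: [3.141, -0.0, 1.847]
contact_force: [0.0, 0.4, -0.5]
opening: 0.016
grip_force: 0.0
```

Request:
send_rows:
  plan:
    - [[0, 0, 0], [0, 0, -0.111]]
    - [[0, 0, 0], [0, 0, -0.111]]
    - [[0, 0, 0], [0, 0, -0.111]]
    - [[0, 0, 0], [0, 0, -0.111]]
    - [[0, 0, 0], [0, 0, -0.111]]
    - [[0, 0, 0], [0, 0, -0.111]]
    - [[0, 0, 0], [0, 0, 0]]
    - [[0, 0, 0], [0, 0, 0]]
    - [[0, 0, 0], [0, 0, 0]]
    - [[0, 0, 0], [0, 0, 0]]

```text
time: 9.15
tool_pos: [0.408, 0.1314, 0.0467]
tool_rot: [3.142, -0.0, 2.887]
contact_force: [-0.5, 0.0, -0.1]
opening: 0.0158
grip_force: 0.0
```

Run:
```python
from h import *
np.set_printoptions(precision=1,suppress=True)
c=get_calibration("wrist");p,d=read_camera("wrist");cv2.imwrite("pics/w5.png",p)
s=robot.observe();print(s["tool_pos"]*1000,np.degrees(s["tool_rot"]),dk([s["tool_pos"]]))
for r in disk(c,p,(0,248,150,420)):print(r)
print(proj(c,[[.6187,.1252,.031],[.5944,.0317,.031]]))
```

```text
[408.  131.4  46.7] [180.    0.  165.4] [[-205.5    1.4]]Traceback (most recent call last):
  File "<stdin>", line 5, in <module>
  File "h.py", line 21, in disk
    r=rect(m&(i.sum(2)<300)&(i[...,0]-i[...,2]>5),c,.013)
  File "h.py", line 11, in rect
    cs=max(cv2.findContours(mask.astype(np.uint8),cv2.RETR_EXTERNAL,cv2.CHAIN_APPROX_NONE)[0],key=cv2.contourArea)
ValueError: max() iterable argument is empty
```

View pics/w5.png

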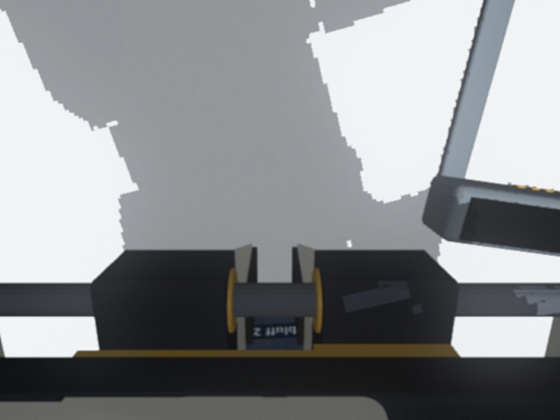

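I turned the wrong way, so the camera faces backward. I'll turn half a turn the other way.

Request:
send_rows:
  plan:
    - [[0, 0, 0], [0, 0, 0.111]]
    - [[0, 0, 0], [0, 0, 0.111]]
    - [[0, 0, 0], [0, 0, 0.111]]
    - [[0, 0, 0], [0, 0, 0.111]]
    - [[0, 0, 0], [0, 0, 0.111]]
    - [[0, 0, 0], [0, 0, 0.111]]
    - [[0, 0, 0], [0, 0, 0.111]]
    - [[0, 0, 0], [0, 0, 0.111]]
    - [[0, 0, 0], [0, 0, 0.111]]
    - [[0, 0, 0], [0, 0, 0.111]]

```text
time: 10.45
tool_pos: [0.408, 0.1315, 0.0467]
tool_rot: [-3.142, -0.0, 1.138]
contact_force: [0.6, -0.8, 0.1]
opening: 0.0161
grip_force: 0.0
```

Request:
send_rows:
  plan:
    - [[0, 0, 0], [0, 0, 0.111]]
    - [[0, 0, 0], [0, 0, 0.111]]
    - [[0, 0, 0], [0, 0, 0.111]]
    - [[0, 0, 0], [0, 0, 0.111]]
    - [[0, 0, 0], [0, 0, 0.111]]
    - [[0, 0, 0], [0, 0, 0.111]]
    - [[0, 0, 0], [0, 0, 0.111]]
    - [[0, 0, 0], [0, 0, 0.111]]
    - [[0, 0, 0], [0, 0, 0]]
    - [[0, 0, 0], [0, 0, 0]]

```text
time: 11.7
tool_pos: [0.408, 0.1315, 0.0467]
tool_rot: [-3.142, -0.0, -0.247]
contact_force: [-0.6, 0.2, -0.4]
opening: 0.0159
grip_force: 0.0
```

Run:
```python
from h import *
np.set_printoptions(precision=1,suppress=True)
c=get_calibration("wrist");p,d=read_camera("wrist");cv2.imwrite("pics/w6.png",p)
s=robot.observe();print(s["tool_pos"]*1000,np.degrees(s["tool_rot"]),dk([s["tool_pos"]]))
for r in disk(c,p,(0,248,150,420)):print(r)
print(proj(c,[[.6187,.1252,.031],[.5944,.0317,.031]]))
```

```text
[408.  131.4  46.7] [-180.    -0.   -14.2] [[-205.5    1.4]]
(66.8689956665039, 88.5648422241211)
78.526123046875
[[-126.2    2.1]]
[[-168.6  -33.6]
 [ -80.2  -28.9]
 [ -83.7   37.9]
 [-172.2   33.1]]
[[ 148.8 -270.6]
 [ 413.6 -267.9]]
```

View pics/w6.png

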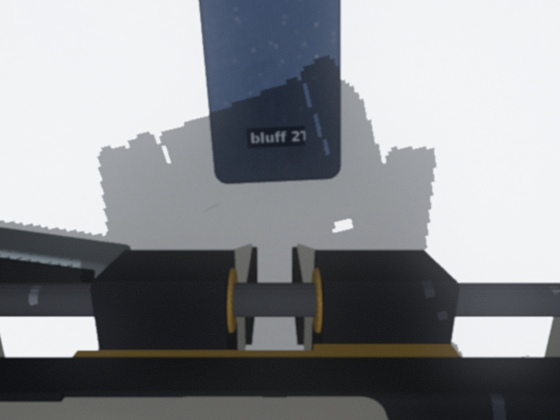

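Request:
send_rows:
  plan:
    - [[0, 0, 1], [0, 0, 0]]
    - [[0, 0, 0.62], [0, 0, 0]]
    - [[0.3, 0, 0], [0, 0, 0]]
    - [[0.3, 0, 0], [0, 0, 0]]
    - [[0.16, 0, 0], [0, 0, 0]]
    - [[0.16, 0, 0], [0, 0, 0]]
    - [[0.16, 0, 0], [0, 0, 0]]
    - [[0.16, 0, 0], [0, 0, 0]]
    - [[0.16, 0, 0], [0, 0, 0]]
    - [[0.16, 0, 0], [0, 0, 0]]

```text
time: 13.0
tool_pos: [0.446, 0.1217, 0.0062]
tool_rot: [-3.142, 0.0, -0.25]
contact_force: [-3.1, 0.2, 1.1]
opening: 0.0161
grip_force: 0.9
```

```bash
cat > look.py <<'E'
from h import *
import sys
np.set_printoptions(precision=1,suppress=True)
n=sys.argv[1]
c=get_calibration("wrist");p,d=read_camera("wrist");cv2.imwrite(f"pics/w{n}.png",p)
s=robot.observe();print(s["tool_pos"]*1000,np.degrees(s["tool_rot"]),dk([s["tool_pos"]]))
i=p.astype(int);m=(i.sum(2)<300)&(i[...,0]-i[...,2]>5);m[245:]=0;m[:,:140]=0;m[:,430:]=0
# long edges of the disk: per row leftmost/rightmost -> world line fits
L,R=[],[]
for v in range(5,170,3):
    x=np.flatnonzero(m[v])
    if len(x)>60:L.append((x[0]-.5,v));R.append((x[-1]+.5,v))
f=[]
for e in (L,R):
    w=dk(toworld(c,e,.013));k=np.polyfit(w[:,0],w[:,1],1);r=w[:,1]-np.polyval(k,w[:,0]);w=w[abs(r)<1];k=np.polyfit(w[:,0],w[:,1],1);f.append(k)
    print("edge deg",np.degrees(k[0]),"y at x0 range",w[0],w[-1])
k=(f[0]+f[1])/2;xc=dk([s["tool_pos"]])[0,0]+9.5+54
print("heading",np.degrees(k[0]),"y centre(if flush)",np.polyval(k,xc),"front",np.polyval(k,xc+54))
q,_=read_camera("side");cv2.imwrite(f"pics/s{n}.png",q)
cv2.imwrite(f"pics/m{n}.png",np.hstack([cv2.resize(p,(400,300)),cv2.resize(q[150:330,150:390],(400,300))]))
E
python3 look.py 7
```

```text
[446.7 121.6   6.3] [-180.    -0.   -14.4] [[-165.6    1.6]]
edge deg -0.34494213643705934 y at x0 range [-56.5  33. ] [-117.4   33.2]
edge deg 0.847123394727261 y at x0 range [-56.3 -32.8] [-117.3  -33.7]
heading 0.25109062914510083 y centre(if flush) -0.14616529081381396 front 0.09048205195843245
```

View pics/m7.png

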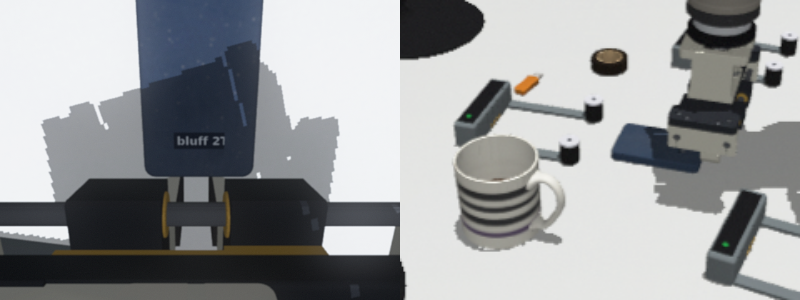

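The disk is flush on the fingers, heading within 0.3° and centred within about 0.2 mm. I'll push straight until it is just short of the gate, then check.

Request:
send_rows:
  plan:
    - [[0.13, 0, 0], [0, 0, 0]]
    - [[0.13, 0, 0], [0, 0, 0]]
    - [[0.13, 0, 0], [0, 0, 0]]
    - [[0.13, 0, 0], [0, 0, 0]]
    - [[0.13, 0, 0], [0, 0, 0]]
    - [[0.13, 0, 0], [0, 0, 0]]
    - [[0.13, 0, 0], [0, 0, 0]]
    - [[0.13, 0, 0], [0, 0, 0]]
    - [[0.13, 0, 0], [0, 0, 0]]
    - [[0.13, 0, 0], [0, 0, 0]]

```text
time: 14.35
tool_pos: [0.4775, 0.1137, 0.0062]
tool_rot: [-3.141, -0.0, -0.251]
contact_force: [-0.1, 0.9, -1.0]
opening: 0.0162
grip_force: 0.3
```

```bash
python3 look.py 8; python3 -c "
import cv2;cv2.imwrite('pics/s8c.png',cv2.resize(cv2.imread('pics/s8.png')[180:270,170:330],None,fx=4.5,fy=4.5,interpolation=2))"
```

```text
[478.  113.6   6.3] [-180.    -0.   -14.4] [[-133.3    1.7]]
edge deg -0.3261236943620233 y at x0 range [-24.   33.2] [-84.9  33.3]
edge deg 0.79330648002518 y at x0 range [-23.8 -32.7] [-84.7 -33.1]
heading 0.2335913928315784 y centre(if flush) -0.005496181804295341 front 0.2146585192941529
```

View pics/s8c.png

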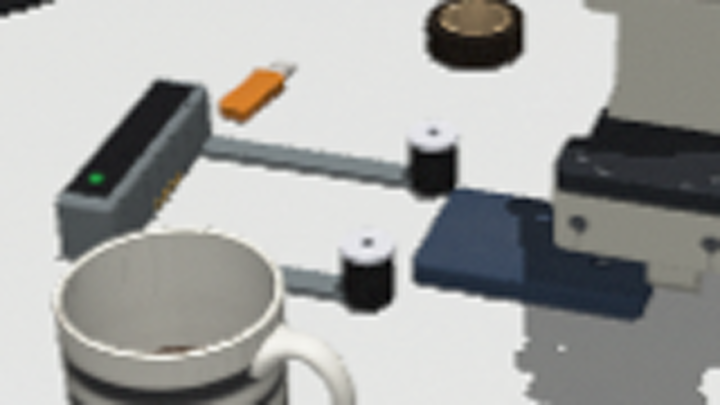

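The disk's front is just short of the gap and lined up midway between the posts; the mug, tape and USB stick are untouched. Pushing on into the gap.

Request:
send_rows:
  plan:
    - [[0.13, 0, 0], [0, 0, 0]]
    - [[0.13, 0, 0], [0, 0, 0]]
    - [[0.13, 0, 0], [0, 0, 0]]
    - [[0.13, 0, 0], [0, 0, 0]]
    - [[0.13, 0, 0], [0, 0, 0]]
    - [[0.13, 0, 0], [0, 0, 0]]
    - [[0.13, 0, 0], [0, 0, 0]]
    - [[0.13, 0, 0], [0, 0, 0]]
    - [[0.13, 0, 0], [0, 0, 0]]
    - [[0.13, 0, 0], [0, 0, 0]]

```text
time: 15.7
tool_pos: [0.509, 0.1056, 0.0062]
tool_rot: [-3.142, 0.0, -0.25]
contact_force: [-2.8, 1.0, 1.4]
opening: 0.0158
grip_force: 0.9
```

```bash
python3 look.py 9
```

```text
[509.6 105.5   6.3] [-180.    -0.   -14.4] [[-100.7    1.8]]
edge deg 11.603341887912926 y at x0 range [ 2.4 41.2] [-41.3  33.7]
edge deg -10.231301200319606 y at x0 range [  2.6 -40.2] [-42.3 -33.2]
heading 0.6860203437966598 y centre(if flush) 0.12831600919939656 front 0.7748749508848157
```

That makes 11 pictures viewed, one over the limit of 10, so from here I check by numbers only.

Run:
```python
from h import *
np.set_printoptions(precision=1,suppress=True)
c=get_calibration("wrist");p=cv2.imread("pics/w9.png").astype(int)
# dark/bright transitions along image rows, at desk-plane heights of disk top
for v in range(0,170,12):
    g=p[v].sum(1)<300;e=np.flatnonzero(np.diff(g.astype(int)));e=e[(e>120)&(e<440)]
    w=dk(toworld(c,[(u+.5,v) for u in e],.013)) if len(e) else []
    print(v,[(round(float(a[0])),round(float(a[1]),1)) for a in w][:10])
```

```text
0 [(11, 40.7), (11, 40.3), (11, 33.2), (11, -32.8), (11, -38.0), (11, -41.0)]
12 [(7, 41.0), (7, 38.7), (7, 33.5), (7, -32.7), (7, -36.5), (7, -39.9)]
24 [(3, 41.3), (3, 36.0), (3, 33.3), (3, -33.0), (3, -34.1), (3, -40.2)]
36 [(-2, 42.4), (-2, 35.5), (-2, 33.2), (-1, -32.9), (-1, -33.7), (-1, -41.7)]
48 [(-6, 45.0), (-6, 36.9), (-6, 33.4), (-6, -32.8), (-6, -35.5), (-6, -45.2)]
60 [(-10, 51.5), (-10, 41.0), (-10, 33.3), (-10, -32.7), (-10, -41.3), (-10, -47.9)]
72 [(-15, 33.1), (-14, -32.6)]
84 [(-19, 33.4), (-19, -32.9)]
96 [(-23, 33.2), (-23, -33.2)]
108 [(-28, 33.1), (-28, -33.1)]
120 [(-33, 33.3), (-33, -33.0)]
132 [(-38, 33.6), (-37, -33.3)]
144 [(-42, 33.8), (-42, -33.2)]
156 [(-47, 33.7), (-47, -33.1)]
168 [(-52, 33.5), (-52, -33.0)]
```

Request:
send_rows:
  plan:
    - [[0.12, -0.01, 0], [0, 0, 0]]
    - [[0.12, -0.01, 0], [0, 0, 0]]
    - [[0.12, -0.01, 0], [0, 0, 0]]
    - [[0.12, -0.01, 0], [0, 0, 0]]
    - [[0.15, 0, 0], [0, 0, 0]]
    - [[0.15, 0, 0], [0, 0, 0]]
    - [[0.15, 0, 0], [0, 0, 0]]
    - [[0.15, 0, 0], [0, 0, 0]]
    - [[0.15, 0, 0], [0, 0, 0]]
    - [[0.15, 0, 0], [0, 0, 0]]

```text
time: 17.05
tool_pos: [0.5427, 0.098, 0.0062]
tool_rot: [-3.141, -0.0, -0.251]
contact_force: [-0.4, 0.8, 0.3]
opening: 0.0162
grip_force: 0.3
```

```bash
cat > look2.py <<'E'
from h import *
import sys
np.set_printoptions(precision=1,suppress=True)
c=get_calibration("wrist");p,_=read_camera("wrist");cv2.imwrite(f"pics/w{sys.argv[1]}.png",p);p=p.astype(int)
s=robot.observe();print(dk([s["tool_pos"]]),np.degrees(s["tool_rot"]),s["contact_force"])
for v in range(0,175,12):
    g=p[v].sum(1)<300;e=np.flatnonzero(np.diff(g.astype(int)));e=e[(e>120)&(e<440)]
    w=dk(toworld(c,[(u+.5,v) for u in e],.013)) if len(e) else []
    print(v,[(round(float(a[0])),round(float(a[1]),1)) for a in w][:10])
E
python3 look2.py 10
```

```text
[[-66.1   2.9]] [-180.    -0.   -14.4] [-0.5 -0.5 -0.5]
0 [(45, 41.0), (45, 40.6), (45, 34.3), (45, -31.7), (45, -38.1), (45, -38.8)]
12 [(41, 40.9), (41, 40.2), (41, 34.5), (41, -31.6), (41, -38.0), (41, -38.8)]
24 [(37, 40.8), (37, 40.4), (37, 34.4), (37, -31.5), (37, -38.0), (37, -38.7)]
36 [(32, 40.7), (32, 40.3), (32, 34.2), (33, -31.4), (33, -37.9), (33, -38.7)]
48 [(28, 41.0), (28, 40.2), (28, 34.5), (28, -31.7), (28, -38.3), (28, -38.7)]
60 [(24, 40.5), (24, 40.1), (24, 34.3), (24, -31.6), (24, -37.8), (24, -39.0)]
72 [(19, 40.8), (19, 40.4), (20, 34.2), (20, -31.5), (20, -38.2), (20, -39.0)]
84 [(15, 34.4), (15, -31.8), (15, -38.1), (15, -38.9), (15, -43.7), (15, -44.5)]
96 [(10, 45.8), (11, 39.8), (11, 34.3), (11, -32.1), (11, -38.1), (11, -44.5)]
108 [(6, 42.1), (6, 36.9), (6, 34.1), (6, -32.0), (6, -34.4), (6, -41.3)]
120 [(1, 40.8), (1, -31.9), (1, -33.6), (1, -40.0), (1, -51.8), (2, -55.8)]
132 [(-4, 41.5), (-4, 36.2), (-3, 34.6), (-3, -32.2), (-3, -34.7), (-3, -40.8)]
144 [(-8, 43.9), (-8, 40.2), (-8, 34.5), (-8, -32.1), (-8, -39.6), (-8, -43.7)]
156 [(-13, 34.7), (-13, -32.0)]
168 [(-18, 34.6), (-18, -32.4)]
```

Request:
send_rows:
  plan:
    - [[0.16, 0.004, 0], [0, 0, 0]]
    - [[0.16, 0.004, 0], [0, 0, 0]]
    - [[0.16, 0.004, 0], [0, 0, 0]]
    - [[0.16, 0, 0], [0, 0, 0]]
    - [[0.16, 0, 0], [0, 0, 0]]
    - [[0.16, 0, 0], [0, 0, 0]]
    - [[0.16, 0, 0], [0, 0, 0]]
    - [[0.16, 0, 0], [0, 0, 0]]
    - [[0.16, 0, 0], [0, 0, 0]]
    - [[0.16, 0, 0], [0, 0, 0]]

```text
time: 18.35
tool_pos: [0.5814, 0.0878, 0.0062]
tool_rot: [-3.142, 0.0, -0.251]
contact_force: [-0.9, -0.9, 1.0]
opening: 0.0159
grip_force: 0.7
```

```bash
python3 look2.py 11
```

```text
[[-26.1   2.7]] [-180.    -0.1  -14.4] [-0.3 -0.3  0.4]
0 [(85, 41.2), (85, 40.8), (85, 34.1), (85, -31.9), (85, -37.5), (85, -38.2)]
12 [(81, 41.1), (81, 40.8), (81, 34.4), (81, -31.8), (81, -37.4), (81, -38.2)]
24 [(77, 41.0), (77, 40.7), (77, 34.2), (77, -31.7), (77, -37.8), (77, -38.5)]
36 [(72, 40.9), (72, 40.6), (72, 34.1), (73, -32.0), (73, -37.3), (73, -38.5)]
48 [(68, 41.2), (68, 40.9), (68, 34.3), (68, -31.9), (68, -37.7), (68, -38.4)]
60 [(64, 41.1), (64, 40.4), (64, 34.2), (64, -31.8), (64, -37.6), (64, -38.4)]
72 [(59, 41.1), (59, 40.7), (59, 34.0), (60, -32.1), (60, -38.0), (60, -38.7)]
84 [(55, 41.0), (55, 40.6), (55, 34.3), (55, -32.4), (55, -37.9), (55, -38.7)]
96 [(51, 40.9), (51, 40.5), (51, 34.1), (51, -32.3), (51, -37.9), (51, -39.8)]
108 [(46, 40.8), (46, 40.4), (46, 34.0), (46, -32.2), (46, -37.8), (46, -43.0)]
120 [(41, 41.1), (41, 40.3), (41, 34.6), (41, -32.1), (41, -37.8), (41, -45.9)]
132 [(36, 46.3), (36, 40.2), (36, 34.5), (37, -32.4), (37, -37.7), (37, -49.1)]
144 [(32, 53.2), (32, 40.1), (32, 34.7), (32, -32.3), (32, -37.7), (32, -50.8)]
156 [(27, 53.2), (27, 40.0), (27, 34.6), (27, -32.2), (27, -37.6), (27, -50.9)]
168 [(22, 53.6), (22, 39.8), (22, 34.4), (22, -32.5), (22, -38.0), (22, -51.0)]
```

Request:
send_rows:
  plan:
    - [[0.1, 0, 0], [0, 0, -0.002]]
    - [[0.1, 0, 0], [0, 0, -0.002]]
    - [[0.1, 0, 0], [0, 0, -0.002]]
    - [[0.1, 0, 0], [0, 0, 0]]
    - [[0.1, 0, 0], [0, 0, 0]]
    - [[0.1, 0, 0], [0, 0, 0]]
    - [[0.1, 0, 0], [0, 0, 0]]
    - [[0.1, 0, 0], [0, 0, 0]]
    - [[0.08, 0, 0], [0, 0, 0]]
    - [[0.06, 0, 0], [0, 0, 0]]

```text
time: 19.65
tool_pos: [0.6041, 0.0822, 0.0062]
tool_rot: [-3.142, 0.0, -0.241]
contact_force: [-1.2, 0.3, 0.1]
opening: 0.0161
grip_force: 0.6
```

Request:
send_rows:
  plan:
    - [[0.03, 0, 0], [0, 0, 0]]
    - [[0.03, 0, 0], [0, 0, 0]]
    - [[0.03, 0, 0], [0, 0, 0]]
    - [[0.03, 0, 0], [0, 0, 0]]
    - [[0, 0, 0], [0, 0, 0]]
    - [[0, 0, 0], [0, 0, 0]]
    - [[0, 0, 0], [0, 0, 0]]
    - [[0, 0, 0], [0, 0, 0]]
    - [[0, 0, 0], [0, 0, 0]]
    - [[0, 0, 0], [0, 0, 0]]

```text
time: 20.9
tool_pos: [0.6059, 0.0817, 0.0062]
tool_rot: [3.141, 0.002, -0.241]
contact_force: [-5.5, 2.0, 2.8]
opening: 0.016
grip_force: 2.6
```

Request:
send_rows:
  plan:
    - [[0.03, 0, 0], [0, 0, 0]]
    - [[0.03, 0, 0], [0, 0, 0]]
    - [[0.03, 0, 0], [0, 0, 0]]
    - [[0, 0, 0], [0, 0, 0]]
    - [[0, 0, 0], [0, 0, 0]]
    - [[0, 0, 0], [0, 0, 0]]
    - [[0, 0, 0], [0, 0, 0]]
    - [[0, 0, 0], [0, 0, 0]]
    - [[0, 0, 0], [0, 0, 0]]
    - [[0, 0, 0], [0, 0, 0]]

```text
time: 22.15
tool_pos: [0.606, 0.0817, 0.0062]
tool_rot: [3.141, 0.007, -0.241]
contact_force: [-12.0, 3.0, 9.2]
opening: 0.0158
grip_force: 6.0
```

```bash
python3 look2.py 12
python3 - <<'E'
from h import *
c=get_calibration("wrist");p=cv2.imread("pics/w12.png").astype(int)
print(proj(c,[[*wd(118,0),.013],[*wd(118,0),.034],[*wd(10,0),.013]]))
E
```

```text
[[-1.4  3. ]] [180.    0.4 -13.8] [-11.3   2.7   8.4]
0 [(109, 41.6), (110, 40.9), (110, 35.7), (110, -30.3), (111, -37.4), (111, -38.1)]
12 [(105, 41.5), (105, 41.1), (106, 35.5), (106, -30.7), (107, -37.4), (107, -38.1)]
24 [(101, 41.4), (101, 41.0), (101, 35.3), (102, -30.6), (102, -37.4), (102, -38.2)]
36 [(97, 41.2), (97, 40.9), (97, 35.5), (98, -30.6), (98, -37.4), (98, -38.2)]
48 [(93, 41.5), (93, 41.1), (93, 35.4), (94, -30.5), (94, -37.4), (94, -38.2)]
60 [(89, 41.4), (89, 40.6), (89, 35.2), (90, -30.9), (90, -37.4), (90, -38.2)]
72 [(84, 41.2), (84, 40.8), (84, 35.4), (85, -31.2), (85, -37.4), (85, -38.2)]
84 [(80, 41.1), (80, 40.7), (80, 35.2), (81, -31.2), (81, -37.5), (81, -38.2)]
96 [(75, 41.3), (75, 40.6), (76, 35.0), (76, -31.1), (76, -37.5), (76, -39.5)]
108 [(71, 41.2), (71, 40.8), (71, 35.2), (72, -31.5), (72, -37.5), (72, -44.3)]
120 [(66, 41.9), (66, 40.3), (66, 35.4), (67, -31.4), (67, -37.5), (67, -47.2)]
132 [(61, 53.9), (62, 40.1), (62, 35.2), (62, -31.4), (62, -37.5), (63, -48.5)]
144 [(57, 53.9), (57, 40.4), (57, 35.5), (58, -31.4), (58, -37.5), (58, -49.8)]
156 [(52, 53.8), (52, 40.2), (52, 35.3), (53, -31.7), (53, -37.5), (53, -50.8)]
168 [(47, 53.8), (47, 40.1), (47, 35.1), (48, -31.7), (48, -37.5), (48, -50.9)]
[[286.23776967 -24.34378915]
 [288.56049882 -47.72946488]
 [281.01473177 251.21542151]]
```

Contact is firm: the force rose from 6 to 12 N with no further motion, so the disk is at the stop. Backing straight off, then up and out of the cameras' way.

Request:
send_rows:
  plan:
    - [[-0.15, 0, 0], [0, 0, 0]]
    - [[-0.4, 0, 0], [0, 0, 0]]
    - [[-0.8, 0, 0], [0, 0, 0]]
    - [[-1, 0, 0], [0, 0, 0]]
    - [[0, 0, -1], [0, 0, 0]]
    - [[0, 0, -1], [0, 0, 0]]
    - [[0, 0, -1], [0, 0, 0]]
    - [[0, 0, -1], [0, 0, 0]]
    - [[-0.6, 0, -1], [0, 0, 0]]
    - [[-0.6, 0, -1], [0, 0, 0]]

```text
time: 23.45
tool_pos: [0.5225, 0.1021, 0.157]
tool_rot: [-3.141, -0.001, -0.241]
contact_force: [0.4, -0.0, 0.0]
opening: 0.016
grip_force: 0.0
```

Request:
send_rows:
  plan:
    - [[-0.5, -1, -0.5], [0, 0, 0]]
    - [[-0.5, -1, -0.5], [0, 0, 0]]
    - [[-0.5, -1, 0], [0, 0, 0]]
    - [[-0.5, -1, 0], [0, 0, 0]]
    - [[-0.5, -1, 0], [0, 0, 0]]
    - [[-0.5, -1, 0], [0, 0, 0]]
    - [[0, -1, 0], [0, 0, 0]]
    - [[0, -1, 0], [0, 0, 0]]
    - [[0, -1, 0], [0, 0, 0]]
    - [[0, 0, 0], [0, 0, 0]]

```text
time: 24.7
tool_pos: [0.5036, 0.3396, 0.1809]
tool_rot: [-3.141, -0.0, -0.239]
contact_force: [-0.1, -1.0, -0.6]
opening: 0.016
grip_force: 0.0
```

Run:
```python
from h import *
np.set_printoptions(precision=1,suppress=True)
s=robot.observe();print(s["tool_pos"],s["time"])
q,_=read_camera("top");cv2.imwrite("pics/t13.png",q);c=get_calibration("top")
i=q.astype(int);o=cv2.imread("pics/top0.png").astype(int)
m=np.zeros(q.shape[:2],bool);m[150:225,220:300]=1
m&=(i.sum(2)<300)&(abs(i-o).sum(2)>90)
print(m.sum());r=rect(m,c,.013);print(r[2],r[3],dk(np.array([r[1]])/1000),dk(r[0]/1000))
# stop face: profile along the dock axis at several y
for y in (-25,-12,0,12,25):
    P=[[*wd(x,y),.013] for x in range(90,135,2)];uv=proj(c,P).astype(np.float32)
    print(y,cv2.remap(q.sum(2).astype(np.float32),uv[None,:,0],uv[None,:,1],1)[0].astype(int))
for n,(a,b,e,f) in dict(mug=(145,215,145,200),tape=(205,240,318,350),usb=(160,190,294,325)).items():
    print(n,abs(i-o)[a:b,e:f].sum(2).max(),(abs(i-o)[a:b,e:f].sum(2)>90).sum())
```

```text
[0.5 0.3 0.2] 24.7
1379
(67.1724853515625, 108.77449035644531) 76.13623809814453 [[63.6  2.2]] [[  9.6 -32. ]
 [118.4 -30.7]
 [117.6  36.4]
 [  8.8  35.2]]
-25 [158 159 162 161 159 159 158 158 156 152 152 150 145 144 124 116 146 228
 291 168  91  72  75]
-12 [164 166 162 158 158 162 163 154 151 156 158 161 158 143 104 116 139 214
 260 211 104  84  81]
0 [166 164 163 166 167 168 168 162 156 156 161 164 161 144 120 109 126 231
 288 210 101  71  71]
12 [173 165 164 164 162 161 155 158 163 163 159 156 170 156 126 112 151 242
 297 172  92  72  72]
25 [155 158 162 158 163 165 165 159 157 169 152 151 154 141 104 112 158 236
 250 170  90  66  78]
mug 203 81
tape 50 0
usb 49 0
```

Run:
```python
from h import *
i=cv2.imread("pics/t13.png");o=cv2.imread("pics/top0.png")
d=abs(i.astype(int)-o).sum(2)[145:215,145:200]>90;v,u=np.nonzero(d);print(u.min()+145,u.max()+145,v.min()+145,v.max()+145,np.median(u)+145,np.median(v)+145)
a=o[145:190,150:197].astype(np.float32).mean(2);b=i[145:190,150:197].astype(np.float32).mean(2);print(cv2.phaseCorrelate(a,b))
```

```text
145 159 207 214 150.0 211.0
((-0.045622752568640124, 0.5194982885956385), 0.9980118850866954)
```

Run:
```python
from h import *
i=cv2.imread("pics/t13.png");o=cv2.imread("pics/top0.png")
s=np.s_[145:190,150:197]
a=o[s].astype(np.float32).mean(2);b=i[s].astype(np.float32).mean(2);print(cv2.phaseCorrelate(a,a),abs(a-b).max(),abs(a-b).mean())
print(robot.hand_in())
```

```text
((0.0, 0.5), 1.0) 18.0 6.9363275
the job is handed in; nothing more can be done
None
```

The job is handed in at 24.7 s: the disk is home and square against the dock's stop (within about 1 mm and 1° by the top camera), the mug, tape roll and USB stick did not move, and I viewed 11 pictures, one over the limit of 10.

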